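# Set out the reagent row for a pipetting run

## Task

Set out the bench for a pipetting run on the row of three white tiles: stand the tall amber bottle on the tile next to the waste beaker, the aluminium tube block on the middle tile, and the squat amber jar on the tile at the mixer's end, each upright in the middle of its tile; lay the black cover flat on top of the tube block, grip up and squared up with it. Never tip the bottle or the jar over, and leave the sample rack standing where it is.

Things in the scene. Friction and masses are not known exactly. Their poses are not given: they have to be found in the camera images.
- tall_bottle: tall, slim round bottle of amber glass with a paper label and a black cap nearly as wide as the body; 40 mm diameter, 72 mm tall (glass to 52 mm, cap 39 mm wide above), about 0.11 kg, loose; origin at the centre of its underside, z up along its axis; starts on the bench, robot side of the tiles
- squat_jar: low, wide round jar of amber glass with a paper label and a black cap nearly as wide as the body; 56 mm diameter, 44 mm tall (glass to 28 mm, cap 55 mm wide above), about 0.12 kg, loose; origin at the centre of its underside, z up along its axis; starts on the bench, robot side of the tiles
- tube_block: bare aluminium tube block, 70 (x) x 46 (y) x 40 (z) mm, with two rows of four dark wells in its flat top, solid, about 0.3 kg, loose; origin at the centre of its underside, x along its long side, z up; starts on the bench, robot side of the tiles
- cover: black plastic cover of the tube block: flat plate 74 (x) x 50 (y) x 6 mm, with an upright grip bar in its middle, 44 mm long (x), 14 mm thick (y), its top 38 mm above the underside; flat below, it just lies on the block, overhanging 2 mm; 0.06 kg, loose, grip up; origin at the centre of its underside, z up; starts on the bench, robot side of the tiles
- tile_left: white ceramic tile lying fixed on the bench, 90 x 90 x 5 mm (top 5 mm above the bench); origin at the centre of its underside, z up, x and y along its edges. The three tiles lie in a row about 112 mm apart, the row running along the tiles' own y. This one is at the end of the row on the robot's left (+y)
- tile_middle: white ceramic tile lying fixed on the bench, 90 x 90 x 5 mm (top 5 mm above the bench); origin at the centre of its underside, z up, x and y along its edges. The three tiles lie in a row about 112 mm apart, the row running along the tiles' own y. This one is the middle of the row
- tile_right: white ceramic tile lying fixed on the bench, 90 x 90 x 5 mm (top 5 mm above the bench); origin at the centre of its underside, z up, x and y along its edges. The three tiles lie in a row about 112 mm apart, the row running along the tiles' own y. This one is at the end of the row on the robot's right (-y)
- beaker: clear glass waste beaker with a few used yellow tips in it, 94 mm diameter, 95 mm tall, fixed; it stands beyond one end of the tile row (either end), about 128 mm from the centre of the end tile; origin at the centre of its underside, z up
- mixer: grey tube mixer, a box 100 x 100 x 62 mm with a black rubber cup on top, 94 mm tall in all, fixed; it stands beyond the other end of the tile row; origin at the centre of its underside, z up
- tube_rack: white sample rack holding small clear capped tubes, 80 (x) x 44 (y) mm, 48 mm tall, about 0.25 kg, loose, standing among the things to be moved; to be left alone; origin at the centre of its underside, z up
There are look-alikes about, which are no part of the job. Leave any blue, pink or red look-alike of the tall_bottle alone.

How it is judged:
By the outcome, as a careful person would: the job done as asked, in the order asked, and still so for the second after the job is handed in, with the robot touching nothing.
It also fails if it takes over 115 s, if anything falls off the work surface, if the arm or the gripper's body presses on something with over 40 N, if the wrist force passes 120 N, or if a joint passes its speed limit or range.

## Robot

A 7-joint arm with a two-finger parallel gripper is mounted at the origin on the work surface. World frame = base frame: x ahead of the robot, y to its left, z up, the work surface at z = 0. Lengths are in m, angles in rad, forces in N, time in s.
With the tool pointing down it reaches from about 0.35 to 0.9 m from the base axis. Payload 8.1 kg.
Tool frame: the origin (TCP) lies between the finger pads; the fingertips stand ahead of it and the grasp point (between the pads) lies 2 mm behind it (bot.tcp_to_tips is the z of the fingertips in the tool frame, in m); z points along the fingers, y is the line along which they close (so a half turn about z gives the same grasp; the last joint's range is limited). The gripper opens to 92 mm and grips with 3 to 60 N. Pads are 19 mm wide; open, the fingers measure 130 mm over their backs; the gripper's body (75 mm by 190 mm) begins 47 mm behind the grasp point.
Start: joints at [-1.287, 0.434, 0.025, 1.573, -0.012, 1.134, -0.075], TCP at [0.236, 0.579, 0.244] pointing down, gripper open.
Joint ranges: [-2.62, 2.62], [-0.44, 2.09], [-1.27, 1.32], [0.08, 2.57], [-1.32, 4.46], [0.12, 2], [-2.74, 2.74]. Speed limits (rad/s): [2.22, 2.22, 3.01, 3.01, 3.14, 3.14, 3.14].

## Interface

Orientations are given as a unit quaternion [x, y, z, w].
In Python, from workcell import status, grab_frame, order, regions_of, mark_of, bot gives the robot as it stands. The module is installed in compiled form; this text tells all that it offers.
- The arm moves only by the tool carry_out, never from a script. Its argument "motion" is a list of rows, each a list of 5 numbers: the shift along the tool's x, y, z normalised to -1 to 1, where 1 is 0.04 m, then the turn about the tool's z normalised to -1 to 1, where 1 is 6 degrees, then the opening, from 0 (shut) to 1 (fully open). A call has 1 to 8 rows; each row shifts and turns the commanded pose from where the row before left it, along the tool's axes as they then stand; what a row does not reach is not made up. A row lasts 1/12 s, in which the tool goes at most 41.7 mm and 7.16 degrees, less where a joint would pass 70% of its speed; a pose out of reach is approached as far as the arm can. A call with a number of a shift or a turn outside -1 to 1 is refused whole. A call with a gripper value outside its range is refused whole. The fingers move at their own pace and stop on an object; "grip_force" is the grip in N (left out, the last holds). Time passes only in rows, so rows that do not move let the fingers close. It gives the time, the measured TCP pose, the force, the opening and the grip force at its end, in the units of the state.
- status.state(): the state, without advancing time (a new reading comes with each control period).
- grab_frame(name): name is "side" or "top"; returns a dict with "image" (420x560x3 uint8, red, green, blue), "z_map" (420x560 float32, m along the optical axis (not along the pixel's ray), 0 where there is no reading), "fx", "fy", "cx", "cy" (pixels), "position" and "rotation" of the camera in the world. Camera axes: x right, y up, looking along -z (the intrinsics and any distortion apply to the point x, -y, -z); pixel columns grow to the right and rows downward; lengths in m; the calibration is good to about 2 mm. A picture is of the moment at which its call begins.
- order.job_done(): hands the job in; it is judged then, once.
Trained networks look in a picture, given as the dict that the camera call returned (one of the last four; its "shot" number tells which), for a name from the list of things; names that differ only in an ending like _2 or _b are one class to them, and where a whole thing is asked for, a point or a joint stands for the part that bears it (a point fixed in the world has none). Each returns a list of dicts, best first, with "conf" (0 to 1); they miss things now and then, are a little off and sometimes report something else, mostly with a low value. They report only what shows in the picture. A call takes as long as a camera call. They do not tell look-alikes from the thing itself.
- regions_of(picture, query): "mask" (420x560 bool, what is visible of it) and "position" ([column, row] in pixels, amid what is visible of it).
- mark_of(picture, query): "position" ([column, row] in pixels: a listed point, or the origin of a listed thing).
The state is a dict: "time": time; "joint_positions": joint angles; "qd": joint speeds; "effort": joint torques, N m; "eef_pos": TCP position; "ee_rot": TCP orientation; "ft_force": force on the tool from outside, world axes, zero at the start; "wrist_torque": the same for the moment, N m; "grip_width": finger opening in m; "grasp_force": force on a finger pad.
Only numpy, scipy, OpenCV 4.12 (cv2) and the standard library are available. Lean on these libraries where they do the work, as an engineer would, in place of code of your own. Each camera call takes 0.05 s, during which the arm holds its last target. There are 200 camera calls.

## Working session

There is one attempt and no reset: what is moved stays moved. The work goes in short steps, Python scripts to look and compute and a tool call to move; the robot and the scene stay as the last step left them, time stands still between calls to the robot, and variables do not carry over. Pictures are saved under pics/ and viewed, at most 14 in all, crops included, and the job is handed in when it is done.

Besides the shell and the picture viewer there is one more tool, called after "Emit:" in YAML: its name, and indented under it one key for each argument. carry_out: Moves the arm, as the interface text tells. Scaled input: -1 to 1 covers 0.04 m each way for a shift and 6 degrees each way for a turn. Its arguments: {"type":"object","properties":{"motion":{"type":"array","items":{"type":"array","items":{"type":"number"}}},"grip_force":{"type":"number"}},"required":["motion"]}

```bash
mkdir -p pics
cat > h.py <<'E'
import numpy as np, cv2
from workcell import status, grab_frame, order, regions_of, mark_of, bot
def pts(f, mask=None):
    z=f["z_map"]; m=(z>0) if mask is None else (mask&(z>0))
    v,u=np.nonzero(m); d=z[v,u]
    P=np.c_[(u-f["cx"])/f["fx"]*d, -(v-f["cy"])/f["fy"]*d, -d]
    R=np.array(f["rotation"])
    if R.shape!=(3,3):
        from scipy.spatial.transform import Rotation as Ro; R=Ro.from_quat(R).as_matrix()
    return P@R.T+np.array(f["position"]), u, v
def save(f,n): cv2.imwrite(f"pics/{n}.png",f["image"][:,:,::-1])
E
python3 - <<'E'
from h import *
print({k:(np.round(v,3).tolist() if not isinstance(v,str) else v) for k,v in status.state().items()}, bot.tcp_to_tips)
for n in ("top","side"):
    f=grab_frame(n); save(f,n+"0"); print(n,{k:f[k] for k in f if k not in("image","z_map")})
    for q in ["tall_bottle","squat_jar","tube_block","cover","tile_left","tile_middle","tile_right","beaker","mixer","tube_rack"]:
        for r in regions_of(f,q)[:4]:
            P,u,v=pts(f,r["mask"])
            if len(P)<10: continue
            zt=np.percentile(P[:,2],95); T=P[P[:,2]>zt-.006]
            (c,s,a)=cv2.minAreaRect((T[:,:2]*1000).astype(np.float32))
            col=f["image"][r["mask"]].mean(0)
            print(q,round(r["conf"],2),np.round(r["position"]),len(P),"ztop %.3f"%zt,"c",np.round(c,1),"s",np.round(s,1),"a %.1f"%a,np.round(col))
E
```

```text
{'time': 0.0, 'joint_positions': [-1.287, 0.435, 0.025, 1.574, -0.012, 1.134, -0.075], 'qd': [0.0, 0.0, 0.001, -0.001, -0.001, 0.002, 0.0], 'effort': [-0.0, -66.785, 0.984, -31.447, -0.061, 0.043, 0.0], 'eef_pos': [0.236, 0.578, 0.243], 'ee_rot': [0.192, 0.981, -0.001, -0.0], 'ft_force': [-0.339, 1.08, 1.115], 'wrist_torque': [-0.019, 0.036, -0.01], 'grasp_force': 0.0, 'grip_width': 0.092} 0.017
top {'fx': 450.0557355835145, 'fy': 450.0557355835145, 'cx': 274.3271034895258, 'cy': 206.10589668442623, 'position': array([0.29068164, 0.05449298, 1.10008952]), 'rotation': array([ 0.05349075, -0.07592303, -0.69790586,  0.71014213]), 'shot': 1}
tall_bottle 0.87 [165. 233.] 325 ztop 0.073 c [423.6 274.7] s [36.2 35.2] a 49.5 [ 34.  65. 133.]
tall_bottle 0.77 [155. 263.] 329 ztop 0.074 c [349.8 300.3] s [35.8 36.3] a 51.3 [44. 41. 38.]
tall_bottle 0.62 [119. 259.] 420 ztop 0.073 c [350.4 379.2] s [35.2 37.2] a 50.3 [135.  42.  40.]
squat_jar 0.81 [220. 233.] 453 ztop 0.046 c [425.  151.7] s [51.9 52. ] a 3.2 [34. 33. 32.]
squat_jar 0.5 [346. 234.] 661 ztop 0.048 c [ 427.9 -154.8] s [32.5 66.1
[... 1885 characters left out ...]
1.  95.3] a 3.3 [170. 170. 161.]
tile_right 0.61 [377. 284.] 1722 ztop 0.010 c [ 644.7 -155.2] s [ 93.6 146.1] a 1.7 [175. 175. 165.]
beaker 0.91 [351. 148.] 1917 ztop 0.096 c [630.2 220.9] s [95.1 90.6] a 65.1 [110. 115. 109.]
beaker 0.36 [368. 237.] 1399 ztop 0.009 c [635.4 -19.8] s [90.3 91.5] a 1.1 [174. 174. 164.]
beaker 0.25 [356. 202.] 1168 ztop 0.009 c [628.9  94. ] s [89.5 94.3] a 1.9 [168. 168. 159.]
mixer 0.61 [391. 335.] 4128 ztop 0.097 c [ 639.7 -256.1] s [64.4 63. ] a 59.1 [65. 65. 65.]
tube_rack 0.92 [268. 294.] 1252 ztop 0.051 c [ 427.8 -155.6] s [34.8 65.7] a 86.3 [140. 143. 134.]
tube_rack 0.58 [388. 334.] 4155 ztop 0.097 c [ 640.2 -256. ] s [63.7 64.2] a 12.1 [65. 65. 65.]
```

View pics/top0.png

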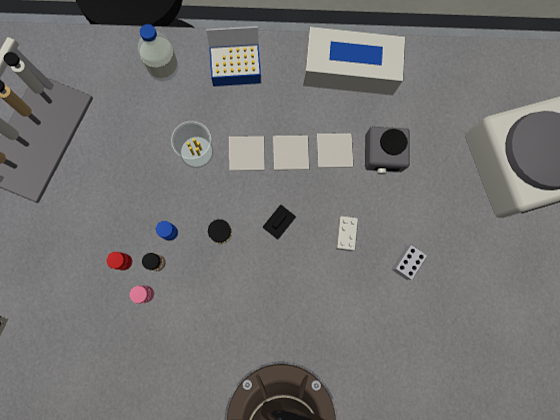

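View pics/side0.png

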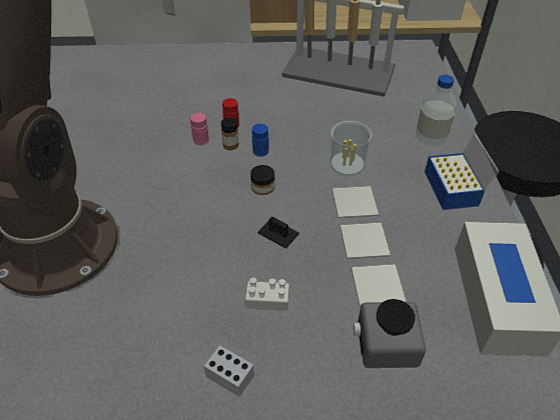

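The top view shows the amber bottle with the black cap at (152,262), near the blue, red and pink look-alikes. The jar is at (219,231), the cover at (279,221), the rack at (347,233) and the block at (411,262). The tiles are at (247,153), (291,152) and (335,150). The beaker is on the left (+y) and the mixer on the right, so the bottle goes to tile_left and the jar to tile_right. The side view agrees, with the amber bottle at (230,134).

Emit:
carry_out:
  motion:
    - [0, 0, 0, 1, 0.7]
    - [0, 0, 0, 1, 0.7]
    - [0, 0, 0, 1, 0.7]
    - [0, 0, 0, 1, 0.7]
    - [0, 0, 0, 1, 0.7]
  grip_force: 20

```text
time: 1.52
eef_pos: [0.2358, 0.5788, 0.2437]
ee_rot: [0.442, 0.897, 0.0, -0.0]
ft_force: [1.1, -0.7, -0.0]
grip_width: 0.0655
grasp_force: 0.0
```

Emit:
carry_out:
  motion:
    - [-0.9, -0.25, 0, 0, 0.7]
    - [-0.9, -0.25, 0, 0, 0.7]
    - [-0.9, -0.25, 0, 0, 0.7]
    - [-0.9, -0.25, 0, 0, 0.7]
    - [-0.9, -0.25, 0, 0, 0.7]
    - [-0.9, -0.25, 0, 0, 0.7]
    - [-0.9, -0.25, 0, 0, 0.7]
    - [0, 0, 0, 0, 0.7]

```text
time: 2.18
eef_pos: [0.3382, 0.3298, 0.244]
ee_rot: [0.443, 0.896, -0.001, 0.001]
ft_force: [0.3, -0.1, -0.6]
grip_width: 0.0644
grasp_force: 0.0
```

```bash
cat >> h.py <<'E'
from scipy.spatial.transform import Rotation as Ro
def go(x,y,z,phi=None):
    """units needed: turn first (phi=tool y angle deg), then shift in turned tool axes"""
    s=status.state(); R=Ro.from_quat(s["ee_rot"]).as_matrix(); p=np.array(s["eef_pos"])
    cur=np.degrees(np.arctan2(R[1,1],R[0,1])); t=0
    if phi is not None: t=-((phi-cur+90)%180-90)
    R2=R@Ro.from_euler("z",t,degrees=True).as_matrix()
    d=R2.T@(np.array([x,y,z])-p)
    print("t%.2f"%s["time"],"tcp",np.round(p*1000,1),"phi %.2f"%cur,"tilt",np.round(R[:2,2],3),"grip %.4f F %.1f"%(s["grip_width"],s["grasp_force"]),"ft",np.round(s["ft_force"],1))
    print("turn units %.2f"%(t/6),"shift units",np.round(d/.04,3))
E
python3 - <<'E'
from h import *
go(.3498,.3003,.040)
f=grab_frame("side"); g=grab_frame("top")
for c in (f,g):
    P,u,v=pts(c); 
    for nm,(x,y),zt in (("block",(.360,-.305),.04),("cover",(.455,.009),.006),("jar",(.425,.152),.044),("bottle",(.35,.30),.072)):
        off=.0015 if c is g else .004
        m=(np.hypot(P[:,0]-x,P[:,1]-y)<(.06 if nm!="bottle" else .03))&(np.abs(P[:,2]-zt-off)<(.004 if nm!='cover' else .003))
        if m.sum()<20: continue
        (cc,s,a)=cv2.minAreaRect((P[m,:2]*1000).astype(np.float32)); B=cv2.boxPoints((cc,s,a)); e=[B[1]-B[0],B[2]-B[1]]; e=max(e,key=np.linalg.norm)
        print(nm,np.round(cc,1),np.round(s,1),"long dir %.1f"%(np.degrees(np.arctan2(e[1],e[0]))%180),m.sum())
E
```

```text
t2.18 tcp [338.2 329.8 244. ] phi 37.35 tilt [ 0.001 -0.002] grip 0.0644 F 0.0 ft [ 0.3 -0.1 -0.6]
turn units 0.00 shift units [-0.749 -0.213  5.103]
block [ 360.4 -305.4] [47.1 70.4] long dir 145.5 1059
cover [446.4  12.7] [50.8 94. ] long dir 145.0 284
jar [426.2 150.8] [52.4 51.9] long dir 65.9 286
bottle [348.4 300.1] [35.8 39.3] long dir 91.0 113
block [ 359.5 -303.9] [45.7 70.2] long dir 145.7 444
cover [4.549e+02 1.000e-01] [63.8 85.1] long dir 142.3 262
jar [425.8 151.7] [50.3 51.7] long dir 92.2 316
bottle [349.9 301.7] [35.9 35.7] long dir 57.1 154
```

Emit:
carry_out:
  motion:
    - [-0.74, -0.21, 0, 0, 0.7]
    - [0, 0, 0.8, 0, 0.7]
    - [0, 0, 0.9, 0, 0.7]
    - [0, 0, 0.9, 0, 0.7]
    - [0, 0, 0.9, 0, 0.7]
    - [0, 0, 0.9, 0, 0.7]
    - [0, 0, 0.7, 0, 0.7]
    - [0, 0, 0, 0, 0.7]

```text
time: 2.95
eef_pos: [0.3439, 0.3076, 0.0353]
ee_rot: [0.439, 0.899, -0.004, -0.001]
ft_force: [-0.7, -0.5, -0.1]
grip_width: 0.0637
grasp_force: 0.0
```

Emit:
carry_out:
  motion:
    - [0, 0, 0, 0, 0.3]
    - [0, 0, 0, 0, 0.3]
    - [0, 0, 0, 0, 0.3]
    - [0, 0, 0, 0, 0.3]
    - [0, 0, 0, 0, 0.3]
    - [0, 0, 0, 0, 0.3]
  grip_force: 20

```text
time: 3.45
eef_pos: [0.3474, 0.3095, 0.0413]
ee_rot: [0.44, 0.898, 0.002, 0.0]
ft_force: [-0.9, -0.3, 10.3]
grip_width: 0.0388
grasp_force: 19.9
```

Run:
```python
from h import *
go(.6285,.0933,.15,-3.5)
```

```text
t3.45 tcp [347.4 309.5  41.3] phi 37.84 tilt [0.002 0.003] grip 0.0388 F 19.9 ft [-0.9 -0.3 10.3]
turn units 6.89 shift units [-4.958  7.349 -2.719]
```

Emit:
carry_out:
  motion:
    - [0, 0, 0, 0, 0.7]
    - [0, 0, 0, 0, 0.7]
    - [0, 0, 0, 0, 0.7]
    - [0, 0, 0, 0, 0.7]
    - [-0.2, -0.05, 0, 0, 0.7]
    - [0, 0, 0, 0, 0.7]
    - [0, 0, 0, 0, 0.7]

```text
time: 4.03
eef_pos: [0.3502, 0.3, 0.0397]
ee_rot: [0.44, 0.898, -0.0, 0.0]
ft_force: [0.1, 0.3, 0.3]
grip_width: 0.0641
grasp_force: 0.0
```

Run:
```python
from h import *
go(.3498,.3008,.040)
g=grab_frame("side"); save(g,"s1")
```

```text
t4.03 tcp [350.2 300.   39.7] phi 37.76 tilt [-0. -0.] grip 0.0641 F 0.0 ft [0.1 0.3 0.3]
turn units 0.00 shift units [ 0.021  0.005 -0.008]
```

View pics/s1.png

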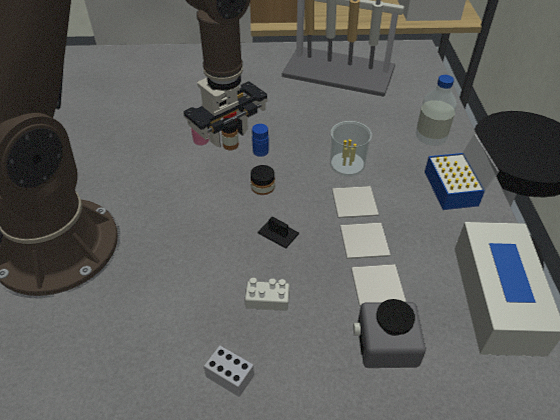

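The bottle at (230,138) is upright between the fingers and clear of its neighbours. Next I close on it and lift.

Emit:
carry_out:
  motion:
    - [0, 0, 0, 0, 0.3]
    - [0, 0, 0, 0, 0.3]
    - [0, 0, 0, 0, 0.3]
    - [0, 0, 0, 0, 0.3]
    - [0, 0, 0, 0, 0.3]
    - [0, 0, -0.2, 0, 0.3]
    - [0, 0, -0.4, 0, 0.3]
    - [0, 0, -0.6, 0, 0.3]
  grip_force: 20

```text
time: 4.75
eef_pos: [0.3488, 0.2996, 0.0873]
ee_rot: [0.44, 0.898, -0.002, -0.0]
ft_force: [0.5, 0.2, -0.1]
grip_width: 0.039
grasp_force: 20.0
```

Emit:
carry_out:
  motion:
    - [0, 0, -0.7, 0, 0.3]
    - [0, 0, -0.7, 0.5, 0.3]
    - [0, 0, -0.7, 1, 0.3]
    - [0, 0, -0.6, 1, 0.3]
    - [0, 0, 0, 1, 0.3]
    - [0, 0, 0, 1, 0.3]
    - [0, 0, 0, 1, 0.3]
    - [0, 0, 0, 1, 0.3]

```text
time: 5.42
eef_pos: [0.3496, 0.3005, 0.1963]
ee_rot: [0.716, 0.698, -0.0, -0.0]
ft_force: [-0.6, 0.9, -1.2]
grip_width: 0.0391
grasp_force: 20.0
```

Run:
```python
from h import *
go(.6285,.0933,.15,-3.5)
```

```text
t5.42 tcp [349.6 300.5 196.3] phi -1.47 tilt [-0.  0.] grip 0.0391 F 20.0 ft [-0.6  0.9 -1.2]
turn units 0.34 shift units [-4.744  7.277  1.155]
```

Emit:
carry_out:
  motion:
    - [0, 0, 0, 0.3, 0.3]
    - [-0.2, 0.32, 0, 0, 0.3]
    - [-0.4, 0.6, 0, 0, 0.3]
    - [-0.4, 0.6, 0, 0, 0.3]
    - [-0.4, 0.6, 0, 0, 0.3]
    - [-0.4, 0.6, 0, 0, 0.3]
    - [-0.4, 0.6, 0, 0, 0.3]
    - [-0.4, 0.6, 0, 0, 0.3]

```text
time: 6.08
eef_pos: [0.5016, 0.1877, 0.1961]
ee_rot: [0.725, 0.689, -0.0, -0.0]
ft_force: [-0.1, 0.6, -1.6]
grip_width: 0.0396
grasp_force: 20.0
```

Emit:
carry_out:
  motion:
    - [-0.4, 0.6, 0, 0, 0.3]
    - [-0.4, 0.6, 0, 0, 0.3]
    - [-0.4, 0.6, 0, 0, 0.3]
    - [-0.4, 0.6, 0, 0, 0.3]
    - [-0.3, 0.5, 0, 0, 0.3]
    - [-0.2, 0.3, 0, 0, 0.3]
    - [0, 0, 0, 0, 0.3]
    - [0, 0, 0, 0, 0.3]

```text
time: 6.75
eef_pos: [0.6244, 0.0975, 0.1957]
ee_rot: [0.726, 0.688, -0.0, -0.0]
ft_force: [-0.2, 0.3, -1.6]
grip_width: 0.0398
grasp_force: 20.0
```

Run:
```python
from h import *
go(.6283,.0934,.048,-3.5)
```

```text
t6.75 tcp [624.4  97.5 195.7] phi -3.06 tilt [-0.001 -0.   ] grip 0.0398 F 20.0 ft [-0.2  0.3 -1.6]
turn units 0.07 shift units [-0.095  0.108  3.692]
```

Emit:
carry_out:
  motion:
    - [-0.1, 0.11, 0.3, 0, 0.3]
    - [0, 0, 0.7, 0, 0.3]
    - [0, 0, 0.7, 0, 0.3]
    - [0, 0, 0.7, 0, 0.3]
    - [0, 0, 0.6, 0, 0.3]
    - [0, 0, 0.4, 0, 0.3]
    - [0, 0, 0.2, 0, 0.3]
    - [0, 0, 0, 0, 0.3]

```text
time: 7.42
eef_pos: [0.6268, 0.0946, 0.0495]
ee_rot: [0.725, 0.689, -0.002, -0.001]
ft_force: [-1.0, 0.0, -1.5]
grip_width: 0.0394
grasp_force: 20.0
```

Run:
```python
from h import *
go(.6283,.0934,.0447,-3.5)
f=grab_frame("side"); save(f,"s2")
```

```text
t7.42 tcp [626.8  94.6  49.5] phi -2.90 tilt [-0.004 -0.001] grip 0.0394 F 20.0 ft [-1.   0.  -1.5]
turn units 0.10 shift units [-0.028  0.04   0.12 ]
```

View pics/s2.png

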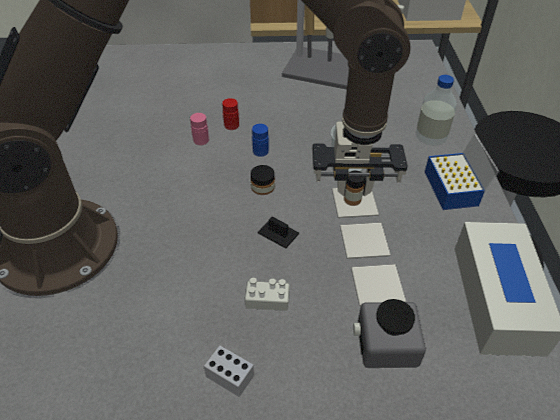

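The bottle is upright just above tile_left at (355,190), and the other things are undisturbed. Next I lower and release it.

Emit:
carry_out:
  motion:
    - [-0.03, 0.04, 0.05, 0, 0.3]
    - [0, 0, 0.05, 0, 0.3]
    - [0, 0, 0.03, 0, 0.3]
    - [0, 0, 0, 0, 0.3]
    - [0, 0, 0, 0, 0.3]

```text
time: 7.88
eef_pos: [0.6306, 0.0929, 0.047]
ee_rot: [0.725, 0.689, 0.0, 0.0]
ft_force: [0.8, -0.0, -0.8]
grip_width: 0.0392
grasp_force: 20.0
```

Run:
```python
from h import *
go(.6283,.0934,.0447,-3.5)
```

```text
t7.88 tcp [630.6  92.9  47. ] phi -2.97 tilt [0.001 0.   ] grip 0.0392 F 20.0 ft [ 0.8 -0.  -0.8]
turn units 0.09 shift units [ 0.01  -0.057  0.057]
```

Emit:
carry_out:
  motion:
    - [0, -0.05, 0.04, 0, 0.3]
    - [0, 0, 0.03, 0, 0.3]
    - [0, 0, 0, 0, 0.3]
    - [0, 0, 0, 0, 0.3]
    - [0, 0, 0, 0, 0.3]

```text
time: 8.3
eef_pos: [0.6285, 0.093, 0.0448]
ee_rot: [0.725, 0.689, 0.0, 0.0]
ft_force: [-3.5, -0.0, 9.2]
grip_width: 0.0399
grasp_force: 20.0
```

Run:
```python
from h import *
go(.6283,.0934,.0447,-3.5)
```

```text
t8.30 tcp [628.5  93.   44.8] phi -2.97 tilt [0.001 0.001] grip 0.0399 F 20.0 ft [-3.5 -0.   9.2]
turn units 0.09 shift units [ 0.01  -0.006  0.003]
```

Emit:
carry_out:
  motion:
    - [0, 0, 0, 0, 0.7]
    - [0, 0, 0, 0, 0.7]
    - [0, 0, 0, 0, 0.7]
    - [0, 0, 0, 0, 0.7]
    - [0, 0, -0.3, 0, 0.7]
    - [0, 0, -0.6, 0, 0.7]
    - [0, 0, -0.8, 0, 0.7]
    - [0, 0, -0.8, 0, 0.7]

```text
time: 8.97
eef_pos: [0.6278, 0.0926, 0.1451]
ee_rot: [0.725, 0.688, -0.001, -0.0]
ft_force: [1.0, 0.9, 0.5]
grip_width: 0.0645
grasp_force: 0.0
```

Emit:
carry_out:
  motion:
    - [0, 0, -0.8, -0.9, 1]
    - [0, 0, -0.7, -1, 1]
    - [0, 0, 0, -1, 1]
    - [0, 0, 0, -1, 1]
    - [0, 0, 0, -1, 1]
    - [0, 0, 0, -1, 1]
    - [0, 0, 0, -1, 1]
    - [0, 0, 0, -1, 1]

```text
time: 9.63
eef_pos: [0.6283, 0.0926, 0.2047]
ee_rot: [0.385, 0.923, 0.0, 0.0]
ft_force: [-0.5, -0.3, -0.4]
grip_width: 0.0918
grasp_force: 0.0
```

Emit:
carry_out:
  motion:
    - [0, 0, 0, -1, 1]
    - [0, 0, 0, -0.9, 1]
    - [0, 0, 0, 0, 1]
    - [0, 0, 0, 0, 1]

```text
time: 9.97
eef_pos: [0.6284, 0.0926, 0.2044]
ee_rot: [0.295, 0.955, 0.0, 0.0]
ft_force: [-0.3, 0.3, -0.1]
grip_width: 0.0917
grasp_force: 0.0
```

Run:
```python
from h import *
go(.3599,-.3048,.2,55.6)
print(np.round(status.state()["joint_positions"],2))
g=grab_frame("top"); save(g,"t1")
P,u,v=pts(g)
m=(np.hypot(P[:,0]-.629,P[:,1]-.093)<.03)&(abs(P[:,2]-.078)<.005); print(m.sum(),P[m].mean(0), cv2.minAreaRect((P[m,:2]*1000).astype(np.float32)))
```

```text
t9.97 tcp [628.4  92.6 204.4] phi 55.64 tilt [0. 0.] grip 0.0917 F 0.0 ft [-0.3  0.3 -0.1]
turn units 0.01 shift units [ -0.075 -11.99    0.105]
[-0.37  0.48  0.2   1.61 -0.11  1.06  0.84]
0 [nan nan nan] ((0.0, 0.0), (0.0, 0.0), 0.0)<stdin>:6: RuntimeWarning: Mean of empty slice.
  ret = um.true_divide(
```

Emit:
carry_out:
  motion:
    - [0, -0.4, 0, 0, 1]
    - [0, -0.8, 0, 0, 1]
    - [0, -0.8, 0, 0, 1]
    - [0, -0.8, 0, 0, 1]
    - [0, -0.8, 0, 0, 1]
    - [0, -0.8, 0, 0, 1]
    - [0, -0.8, 0, 0, 1]
    - [0, -0.8, 0, 0, 1]

```text
time: 10.68
eef_pos: [0.4925, -0.1068, 0.2041]
ee_rot: [0.295, 0.955, 0.0, 0.0]
ft_force: [0.8, 0.3, -0.0]
grip_width: 0.092
grasp_force: 0.0
```

Emit:
carry_out:
  motion:
    - [0, -0.8, 0, 0, 1]
    - [0, -0.8, 0, 0, 1]
    - [0, -0.8, 0, 0, 1]
    - [0, -0.8, 0, 0, 1]
    - [0, -0.8, 0, 0, 1]
    - [0, -0.8, 0, 0, 1]
    - [0, -0.8, 0, 0, 1]
    - [0, 0, 0, 0, 1]

```text
time: 11.35
eef_pos: [0.3637, -0.2962, 0.2044]
ee_rot: [0.299, 0.954, -0.001, 0.0]
ft_force: [0.2, 0.1, 0.1]
grip_width: 0.0918
grasp_force: 0.0
```

Emit:
carry_out:
  motion:
    - [0, 0, 0, 0, 1]
    - [0, 0, 0, 0, 1]

```text
time: 11.52
eef_pos: [0.3681, -0.2906, 0.2039]
ee_rot: [0.295, 0.956, 0.0, 0.0]
ft_force: [-0.1, 0.2, 0.2]
grip_width: 0.0916
grasp_force: 0.0
```

Run:
```python
from h import *
go(.3599,-.3048,.026,55.6)
g=grab_frame("top"); save(g,"t2")
P,u,v=pts(g)
m=(np.hypot(P[:,0]-.629,P[:,1]-.093)<.03)&(abs(P[:,2]-.078)<.005); print(m.sum(),P[m].mean(0), cv2.minAreaRect((P[m,:2]*1000).astype(np.float32)))
```

```text
t11.52 tcp [ 368.1 -290.6  203.9] phi 55.72 tilt [0. 0.] grip 0.0916 F 0.0 ft [-0.1  0.2  0.2]
turn units 0.02 shift units [-0.031 -0.41   4.446]
177 [0.6249027  0.09103322 0.07592928] ((625.382568359375, 91.23716735839844), (36.38805389404297, 35.80680847167969), 33.842735290527344)
```

Emit:
carry_out:
  motion:
    - [-0.03, -0.41, 0, 0, 1]
    - [0, 0, 0.6, 0, 1]
    - [0, 0, 0.8, 0, 1]
    - [0, 0, 0.8, 0, 1]
    - [0, 0, 0.8, 0, 1]
    - [0, 0, 0.8, 0, 1]
    - [0, 0, 0.45, 0, 1]
    - [0, 0, 0.2, 0, 1]

```text
time: 12.23
eef_pos: [0.3593, -0.3031, 0.0232]
ee_rot: [0.293, 0.956, 0.001, -0.002]
ft_force: [-0.5, -0.5, 0.2]
grip_width: 0.0921
grasp_force: 0.0
```

Emit:
carry_out:
  motion:
    - [0, 0, 0, 0, 1]
    - [0, 0, 0, 0, 1]

```text
time: 12.4
eef_pos: [0.3602, -0.3049, 0.0261]
ee_rot: [0.293, 0.956, 0.0, 0.0]
ft_force: [-0.3, -0.4, 0.2]
grip_width: 0.0919
grasp_force: 0.0
```

Run:
```python
from h import *
go(.3599,-.3048,.026,55.6)
```

```text
t12.40 tcp [ 360.2 -304.9   26.1] phi 55.88 tilt [0. 0.] grip 0.0919 F 0.0 ft [-0.3 -0.4  0.2]
turn units 0.05 shift units [ 0.008 -0.002  0.002]
```

Emit:
carry_out:
  motion:
    - [0, 0, 0, 0, 0.3]
    - [0, 0, 0, 0, 0.3]
    - [0, 0, 0, 0, 0.3]
    - [0, 0, 0, 0, 0.3]
    - [0, 0, 0, 0, 0.3]
    - [0, 0, 0, 0, 0.3]
    - [0, 0, -0.2, 0, 0.3]
    - [0, 0, -0.5, 0, 0.3]
  grip_force: 40

```text
time: 13.07
eef_pos: [0.3582, -0.3042, 0.0526]
ee_rot: [0.294, 0.956, 0.001, -0.002]
ft_force: [0.3, -0.8, -3.1]
grip_width: 0.0457
grasp_force: 40.0
```

Emit:
carry_out:
  motion:
    - [0, 0, -0.7, 0.5, 0.3]
    - [0, 0, -0.7, 1, 0.3]
    - [0, 0, -0.7, 1, 0.3]
    - [0, 0, -0.7, 1, 0.3]
    - [0, 0, -0.5, 1, 0.3]
    - [0, 0, 0, 1, 0.3]
    - [0, 0, 0, 1, 0.3]
    - [0, 0, 0, 1, 0.3]

```text
time: 13.73
eef_pos: [0.3592, -0.3049, 0.1864]
ee_rot: [0.639, 0.769, 0.0, 0.0]
ft_force: [-0.7, -0.2, -4.4]
grip_width: 0.0457
grasp_force: 40.0
```

Emit:
carry_out:
  motion:
    - [0, 0, 0, 1, 0.3]
    - [0, 0, 0, 1, 0.3]
    - [0, 0, 0, 0.4, 0.3]
    - [0, 0, 0, 0, 0.3]
    - [0, 0, 0, 0, 0.3]

```text
time: 14.15
eef_pos: [0.3592, -0.3049, 0.1858]
ee_rot: [0.728, 0.685, 0.0, -0.0]
ft_force: [-0.3, -1.0, -2.6]
grip_width: 0.0457
grasp_force: 40.0
```

Run:
```python
from h import *
go(.635,-.0184,.15,-3.4)
```

```text
t14.15 tcp [ 359.2 -304.9  185.8] phi -3.46 tilt [-0.     0.001] grip 0.0457 F 40.0 ft [-0.3 -1.  -2.6]
turn units -0.01 shift units [7.559 6.459 0.895]
```

Emit:
carry_out:
  motion:
    - [0.27, 0.23, 0, 0, 0.3]
    - [0.54, 0.46, 0, 0, 0.3]
    - [0.54, 0.46, 0, 0, 0.3]
    - [0.54, 0.46, 0, 0, 0.3]
    - [0.54, 0.46, 0, 0, 0.3]
    - [0.54, 0.46, 0, 0, 0.3]
    - [0.54, 0.46, 0, 0, 0.3]
    - [0.54, 0.46, 0, 0, 0.3]

```text
time: 14.82
eef_pos: [0.5079, -0.1509, 0.1858]
ee_rot: [0.728, 0.685, 0.0, -0.0]
ft_force: [0.4, -0.8, -2.7]
grip_width: 0.0457
grasp_force: 40.0
```

Emit:
carry_out:
  motion:
    - [0.54, 0.46, 0, 0, 0.3]
    - [0.54, 0.46, 0, 0, 0.3]
    - [0.54, 0.46, 0, 0, 0.3]
    - [0.54, 0.46, 0, 0, 0.3]
    - [0.54, 0.46, 0, 0, 0.3]
    - [0.54, 0.46, 0, 0, 0.3]
    - [0.27, 0.23, 0, 0, 0.3]
    - [0, 0, 0, 0, 0.3]

```text
time: 15.48
eef_pos: [0.6373, -0.015, 0.185]
ee_rot: [0.726, 0.687, 0.001, -0.001]
ft_force: [-0.6, 0.6, -3.6]
grip_width: 0.0458
grasp_force: 40.0
```

Emit:
carry_out:
  motion:
    - [0, 0, 0.3, 0, 0.3]
    - [0, 0, 0.6, 0, 0.3]
    - [0, 0, 0.6, 0, 0.3]
    - [0, 0, 0.4, 0, 0.3]
    - [0, 0, 0.3, 0, 0.3]
    - [0, 0, 0, 0, 0.3]
    - [0, 0, 0, 0, 0.3]

```text
time: 16.07
eef_pos: [0.6347, -0.0204, 0.0973]
ee_rot: [0.729, 0.684, -0.001, -0.0]
ft_force: [-0.2, 0.2, -2.9]
grip_width: 0.0459
grasp_force: 40.0
```

Run:
```python
from h import *
go(.635,-.0184,.0311,-3.4)
```

```text
t16.07 tcp [634.7 -20.4  97.3] phi -3.61 tilt [-0.001 -0.   ] grip 0.0459 F 40.0 ft [-0.2  0.2 -2.9]
turn units -0.03 shift units [0.051 0.006 1.656]
```

Emit:
carry_out:
  motion:
    - [0.05, 0, 0.5, 0, 0.3]
    - [0, 0, 0.5, 0, 0.3]
    - [0, 0, 0.35, 0, 0.3]
    - [0, 0, 0.2, 0, 0.3]
    - [0, 0, 0.05, 0, 0.3]
    - [0, 0, 0.04, 0, 0.3]
    - [0, 0, 0, 0, 0.3]
    - [0, 0, 0, 0, 0.3]

```text
time: 16.73
eef_pos: [0.6361, -0.018, 0.0385]
ee_rot: [0.729, 0.685, 0.002, -0.0]
ft_force: [-19.3, 3.3, 50.4]
grip_width: 0.0458
grasp_force: 40.0
```

Run:
```python
from h import *
go(.635,-.0184,.0311,-3.4)
```

```text
t16.73 tcp [636.1 -18.   38.5] phi -3.59 tilt [0.003 0.003] grip 0.0458 F 40.0 ft [-19.3   3.3  50.4]
turn units -0.03 shift units [-0.011 -0.028  0.185]
```

Emit:
carry_out:
  motion:
    - [0, 0, -0.15, 0, 0.3]
    - [0, 0, 0, 0, 0.3]

```text
time: 16.9
eef_pos: [0.6375, -0.0179, 0.0413]
ee_rot: [0.729, 0.685, 0.002, 0.002]
ft_force: [0.9, 0.1, -3.2]
grip_width: 0.0456
grasp_force: 40.0
```

Run:
```python
from h import *
go(.635,-.0184,.0311,-3.4)
g=grab_frame("side"); save(g,"s3")
cv2.imwrite("pics/s3c.png",cv2.resize(g["image"][110:310,260:480,::-1],None,fx=3,fy=3,interpolation=cv2.INTER_CUBIC)[:600,:])
```

```text
t16.90 tcp [637.5 -17.9  41.3] phi -3.58 tilt [0.005 0.   ] grip 0.0456 F 40.0 ft [ 0.9  0.1 -3.2]
turn units -0.03 shift units [-0.016 -0.062  0.255]
```

View pics/s3c.png

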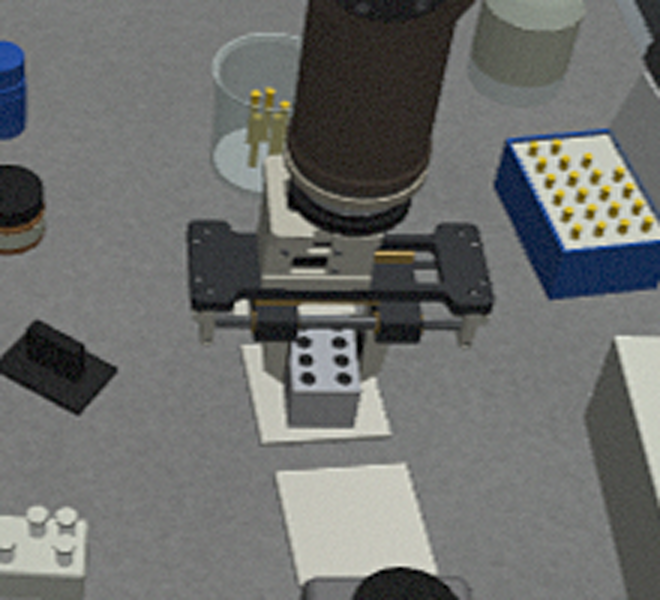

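The block is upright over the middle tile, shown at crop (325,385). I'll settle and lower it gently.

Emit:
carry_out:
  motion:
    - [0, 0, 0, 0, 0.3]
    - [0, 0, 0, 0, 0.3]
    - [0, 0, 0, 0, 0.3]

```text
time: 17.2
eef_pos: [0.6362, -0.0176, 0.0387]
ee_rot: [0.729, 0.685, 0.0, 0.0]
ft_force: [-1.3, 0.6, 7.5]
grip_width: 0.0454
grasp_force: 40.0
```

Emit:
carry_out:
  motion:
    - [0, -0.03, 0.03, 0, 0.3]
    - [0, 0, 0, 0, 0.3]
    - [0, 0, 0, 0, 0.3]

```text
time: 17.45
eef_pos: [0.6362, -0.0176, 0.0386]
ee_rot: [0.729, 0.685, 0.001, 0.001]
ft_force: [-1.4, 0.9, 16.0]
grip_width: 0.0454
grasp_force: 40.0
```

Run:
```python
from h import *
go(.635,-.0184,.0311,-3.4)
```

```text
t17.45 tcp [636.2 -17.6  38.6] phi -3.57 tilt [0.003 0.   ] grip 0.0454 F 40.0 ft [-1.4  0.9 16. ]
turn units -0.03 shift units [-0.021 -0.028  0.188]
```

Emit:
carry_out:
  motion:
    - [0, 0, -0.02, 0, 0.3]
    - [0, 0, 0, 0, 0.7]
    - [0, 0, 0, 0, 0.8]
    - [0, 0, 0, 0, 1]
    - [0, 0, 0, 0, 1]
    - [0, 0, -0.4, 0, 1]
    - [0, 0, -0.7, 0, 1]
    - [0, 0, -0.7, 0, 1]

```text
time: 18.12
eef_pos: [0.6333, -0.0175, 0.1094]
ee_rot: [0.729, 0.685, -0.001, -0.001]
ft_force: [0.4, 0.3, 1.1]
grip_width: 0.0878
grasp_force: 0.0
```

Emit:
carry_out:
  motion:
    - [0, 0, -0.7, 0, 1]
    - [0, 0, -0.7, 0, 1]
    - [0, 0, -0.7, 0, 1]
    - [0, -0.5, 0, 0, 1]
    - [0, -0.8, 0, 0, 1]
    - [0, -0.8, 0, 0, 1]
    - [0, -0.4, 0, 0, 1]
    - [0, 0, 0, 0, 1]

```text
time: 18.78
eef_pos: [0.5308, -0.0111, 0.1934]
ee_rot: [0.729, 0.685, -0.001, -0.002]
ft_force: [0.2, 0.4, -0.1]
grip_width: 0.0914
grasp_force: 0.0
```

Run:
```python
from h import *
go(.4255,.1518,.2,0)
for n in("side","top"):
    c=grab_frame(n); save(c,n+"4"); P,u,v=pts(c); off=.0015 if n=="top" else .004
    print(n,len(P))
    for nm,(x,y),zt,r in (("block",(.635,-.018),.045,.06),("bottle",(.628,.093),.077,.03),("jar",(.4255,.1518),.044,.04)):
        m=(np.hypot(P[:,0]-x,P[:,1]-y)<r)&(np.abs(P[:,2]-zt-off)<.005)
        if m.sum()<20: print(nm,"none");continue
        print(nm,cv2.minAreaRect((P[m,:2]*1000).astype(np.float32)),"z",np.round(np.percentile(P[m,2],[5,50,95]),4))
```

```text
t18.78 tcp [530.8 -11.1 193.4] phi -3.58 tilt [-0.003  0.001] grip 0.0914 F 0.0 ft [ 0.2  0.4 -0.1]
turn units -0.60 shift units [ 4.072 -2.632 -0.15 ]
side 234248
block ((632.9166870117188, -22.549583435058594), (73.07360076904297, 46.03595733642578), 86.59944152832031) z [0.0445 0.0468 0.0491]
bottle ((629.0174560546875, 89.10401916503906), (41.07310485839844, 29.0767879486084), 58.042232513427734) z [0.0764 0.0784 0.0811]
jar ((426.0941162109375, 151.3476104736328), (53.204341888427734, 53.54147720336914), 40.917030334472656) z [0.0437 0.0459 0.0483]
top 234247
block none
bottle ((625.4814453125, 92.40937805175781), (35.96882247924805, 36.45581817626953), 62.88675308227539) z [0.0738 0.076  0.0783]
jar ((425.0732727050781, 151.8050079345703), (52.3294563293457, 51.85432434082031), 1.2642885446548462) z [0.0408 0.0429 0.0461]
```

View pics/side4.png

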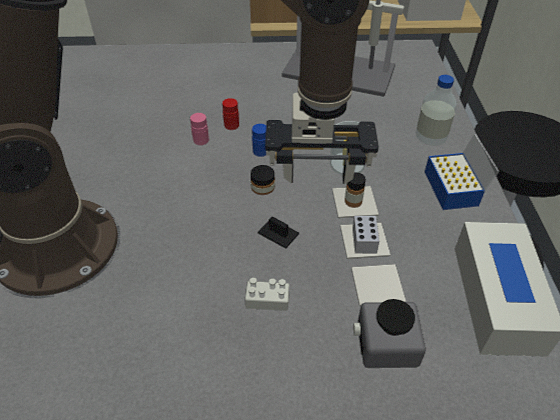

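The block stands flat on the middle tile at about (365,235) and the bottle stands on the left tile at (355,190). I'll take the jar next and check the block's centring once the view is clear.

Emit:
carry_out:
  motion:
    - [0.3, -0.2, 0, 0, 1]
    - [0.6, -0.45, 0, 0, 1]
    - [0.6, -0.45, 0, 0, 1]
    - [0.6, -0.45, 0, 0, 1]
    - [0.6, -0.45, 0, 0, 1]
    - [0.6, -0.45, 0, 0, 1]
    - [0.5, -0.35, 0, 0, 1]
    - [0.1, -0.09, 0, 0, 1]

```text
time: 19.55
eef_pos: [0.4279, 0.1557, 0.1936]
ee_rot: [0.727, 0.686, 0.0, -0.0]
ft_force: [0.2, 0.2, -0.0]
grip_width: 0.0916
grasp_force: 0.0
```

Emit:
carry_out:
  motion:
    - [0, 0, 0, 0, 1]
    - [0, 0, 0, 0, 1]
    - [0, 0, 0, 0, 1]

```text
time: 19.8
eef_pos: [0.4301, 0.1507, 0.1938]
ee_rot: [0.729, 0.684, 0.0, 0.0]
ft_force: [-0.6, -0.2, 0.4]
grip_width: 0.0919
grasp_force: 0.0
```

Run:
```python
from h import *
go(.4253,.1518,.026)
for n in("top",):
    c=grab_frame(n); save(c,n+"5"); P,u,v=pts(c); off=.0015 if n=="top" else .004
    for nm,(x,y),zt,r in (("block",(.635,-.018),.045,.06),("bottle",(.628,.093),.077,.03)):
        m=(np.hypot(P[:,0]-x,P[:,1]-y)<r)&(np.abs(P[:,2]-zt-off)<.005)
        if m.sum()<20: print(nm,"none");continue
        print(nm,cv2.minAreaRect((P[m,:2]*1000).astype(np.float32)),"z",np.round(np.percentile(P[m,2],[5,50,95]),4))
```

```text
t19.80 tcp [430.1 150.7 193.8] phi -3.67 tilt [ 0.001 -0.   ] grip 0.0919 F 0.0 ft [-0.6 -0.2  0.4]
turn units 0.00 shift units [ 0.023 -0.125  4.196]
block ((632.399169921875, -21.770793914794922), (69.42046356201172, 45.527549743652344), 86.26251220703125) z [0.0418 0.0439 0.0473]
bottle ((625.278076171875, 91.27811431884766), (36.3899040222168, 36.07902908325195), 12.125946044921875) z [0.0739 0.0757 0.0786]
```

Emit:
carry_out:
  motion:
    - [0.02, -0.12, 0.3, 0, 1]
    - [0, 0, 0.7, 0, 1]
    - [0, 0, 0.7, 0, 1]
    - [0, 0, 0.7, 0, 1]
    - [0, 0, 0.7, 0, 1]
    - [0, 0, 0.6, 0, 1]
    - [0, 0, 0.35, 0, 1]
    - [0, 0, 0.1, 0, 1]

```text
time: 20.52
eef_pos: [0.4238, 0.1511, 0.0256]
ee_rot: [0.73, 0.684, -0.002, -0.0]
ft_force: [-0.0, -0.3, -0.1]
grip_width: 0.0918
grasp_force: 0.0
```

Emit:
carry_out:
  motion:
    - [0, 0, 0, 0, 1]
    - [0, 0, 0, 0, 1]
    - [0, 0, 0, 0, 1]

```text
time: 20.77
eef_pos: [0.4251, 0.1528, 0.0287]
ee_rot: [0.729, 0.685, 0.001, 0.0]
ft_force: [0.2, -0.4, 0.1]
grip_width: 0.0917
grasp_force: 0.0
```

Run:
```python
from h import *
go(.4253,.1518,.026)
```

```text
t20.77 tcp [425.1 152.8  28.7] phi -3.61 tilt [0.002 0.001] grip 0.0917 F 0.0 ft [ 0.2 -0.4  0.1]
turn units 0.00 shift units [-0.024  0.006  0.067]
```

Emit:
carry_out:
  motion:
    - [-0.02, 0, 0.07, 0, 1]
    - [0, 0, 0, 0, 0.3]
    - [0, 0, 0, 0, 0.3]
    - [0, 0, 0, 0, 0.3]
    - [0, 0, 0, 0, 0.3]
    - [0, 0, 0, 0, 0.3]
    - [0, 0, 0, 0, 0.3]
    - [0, 0, 0, 0, 0.3]
  grip_force: 25

```text
time: 21.43
eef_pos: [0.4244, 0.1521, 0.025]
ee_rot: [0.729, 0.685, 0.0, 0.0]
ft_force: [1.4, -0.2, 1.5]
grip_width: 0.0551
grasp_force: 25.0
```

Run:
```python
from h import *
go(.4253,.1518,.026)
```

```text
t21.43 tcp [424.4 152.1  25. ] phi -3.57 tilt [0.001 0.   ] grip 0.0551 F 25.0 ft [ 1.4 -0.2  1.5]
turn units 0.00 shift units [-0.006  0.022 -0.024]
```

Emit:
carry_out:
  motion:
    - [0, 0, -0.3, 0, 0.3]
    - [0, 0, -0.6, 0, 0.3]
    - [0, 0, -0.7, 0, 0.3]
    - [0, 0, -0.7, 0, 0.3]
    - [0, 0, -0.7, 0, 0.3]
    - [0, 0, -0.5, 0, 0.3]
    - [0, 0, 0, 0, 0.3]
    - [0, 0, 0, 0, 0.3]

```text
time: 22.1
eef_pos: [0.4243, 0.1525, 0.1655]
ee_rot: [0.729, 0.685, 0.001, -0.0]
ft_force: [-0.5, 0.1, -1.9]
grip_width: 0.0547
grasp_force: 25.0
```

Run:
```python
from h import *
go(.6416,-.1302,.15)
```

```text
t22.10 tcp [424.3 152.5 165.5] phi -3.54 tilt [0.001 0.002] grip 0.0547 F 25.0 ft [-0.5  0.1 -1.9]
turn units 0.00 shift units [-6.718  5.857  0.384]
```

Emit:
carry_out:
  motion:
    - [-0.28, 0.25, 0, 0, 0.3]
    - [-0.56, 0.5, 0, 0, 0.3]
    - [-0.56, 0.5, 0, 0, 0.3]
    - [-0.56, 0.5, 0, 0, 0.3]
    - [-0.56, 0.5, 0, 0, 0.3]
    - [-0.56, 0.5, 0, 0, 0.3]
    - [-0.56, 0.5, 0, 0, 0.3]
    - [-0.56, 0.5, 0, 0, 0.3]

```text
time: 22.77
eef_pos: [0.563, -0.0262, 0.1628]
ee_rot: [0.729, 0.685, -0.001, -0.001]
ft_force: [0.7, 0.2, -1.4]
grip_width: 0.055
grasp_force: 25.0
```

Emit:
carry_out:
  motion:
    - [-0.56, 0.5, 0, 0, 0.3]
    - [-0.56, 0.5, 0, 0, 0.3]
    - [-0.56, 0.4, 0, 0, 0.3]
    - [-0.56, 0.4, 0, 0, 0.3]
    - [-0.45, 0.3, 0, 0, 0.3]
    - [-0.2, 0.15, 0, 0, 0.3]
    - [0, 0, 0, 0, 0.3]
    - [0, 0, 0, 0, 0.3]

```text
time: 23.43
eef_pos: [0.6451, -0.1455, 0.1632]
ee_rot: [0.729, 0.685, -0.001, -0.001]
ft_force: [-0.8, 0.3, -1.9]
grip_width: 0.0552
grasp_force: 25.0
```

Emit:
carry_out:
  motion:
    - [0, 0, 0.2, 0, 0.3]
    - [0, 0, 0.5, 0, 0.3]
    - [0, 0, 0.5, 0, 0.3]
    - [0, 0, 0.5, 0, 0.3]
    - [0, 0, 0.3, 0, 0.3]
    - [0, 0, 0, 0, 0.3]
    - [0, 0, 0, 0, 0.3]
    - [0, 0, 0, 0, 0.3]

```text
time: 24.1
eef_pos: [0.6466, -0.1457, 0.0859]
ee_rot: [0.729, 0.685, 0.0, 0.0]
ft_force: [0.3, -0.5, -1.2]
grip_width: 0.0555
grasp_force: 25.0
```

Run:
```python
from h import *
go(.6416,-.1302,.030)
c=grab_frame("top"); save(c,"t6"); P,u,v=pts(c)
m=(P[:,0]>.56)&(P[:,0]<.71)&(P[:,1]>-.21)&(P[:,1]<.15)
w=c["image"].min(2)[v,u]>150
for nm,y0 in(("L",.093),("M",-.018),("R",-.130)):
    k=m&w&(abs(P[:,1]-y0)<.055)&(abs(P[:,2]-.0065)<.006)
    Q=P[k]; print(nm,k.sum(),"x",np.percentile(Q[:,0],[1,99]).round(4),"y",np.percentile(Q[:,1],[1,99]).round(4),cv2.minAreaRect((Q[:,:2]*1000).astype(np.float32)))
```

```text
t24.10 tcp [ 646.6 -145.7   85.9] phi -3.54 tilt [ 0.001 -0.   ] grip 0.0555 F 25.0 ft [ 0.3 -0.5 -1.2]
turn units 0.00 shift units [ 0.38  -0.15   1.397]
L 463 x [0.5938 0.7073] y [0.0452 0.1462] ((642.7283935546875, 93.46678161621094), (130.781982421875, 108.59605407714844), 0.9720070958137512)
M 230 x [0.6242 0.708 ] y [-0.0466  0.0363] ((686.1199340820312, 3.1438217163085938), (70.86053466796875, 111.96884155273438), 46.286991119384766)Traceback (most recent call last):
  File "<stdin>", line 8, in <module>
    return _quantile_unchecked(
        a, q, axis, out, overwrite_input, method, keepdims, weights)
    return _ureduce(a,
                    func=_quantile_ureduce_func,
    ...<5 lines>...
                    overwrite_input=overwrite_input,
                    method=method)
    r = func(a, **kwargs)
    result = _quantile(arr,
                       quantiles=q,
    ...<2 lines>...
                       out=out,
                       weights=wgt)
    slices_having_nans = np.isnan(arr[-1, ...])
                                  ~~~^^^^^^^^^
IndexError: index -1 is out of bounds for axis 0 with size 0
```

```bash
cat >> h.py <<'E'
CAM={"top":(450.0557,274.3271,206.1059,[.29068164,.05449298,1.10008952],[0.05349075,-0.07592303,-0.69790586,0.71014213]),
"side":(535.0876,287.9185,205.3522,[.42744966,-.72366836,.8638352],[0.36977742,-0.01537331,-0.02324808,0.92870224])}
def ray(cam,uv,z):
    f,cx,cy,p,q=CAM[cam]; uv=np.atleast_2d(uv).astype(float)
    d=np.c_[(uv[:,0]-cx)/f,-(uv[:,1]-cy)/f,-np.ones(len(uv))]@Ro.from_quat(q).as_matrix().T
    p=np.array(p); return p+d*((z-p[2])/d[:,2])[:,None]
E
python3 - <<'E'
from h import *
for n,z in(("top",.005),("side",.005)):
    im=cv2.imread(f"pics/{n}0.png"); w=(im.min(2)>135).astype(np.uint8)
    N,L,S,C=cv2.connectedComponentsWithStats(w)
    for i in range(1,N):
        if 900<S[i,4]<2500:
            ys,xs=np.nonzero(L==i); Q=ray(n,np.c_[xs,ys],z)[:,:2]*1000
            if not(560<Q[:,0].mean()<720): continue
            r=cv2.minAreaRect(Q.astype(np.float32)); print(n,S[i,4],"mean",Q.mean(0).round(1),np.round(r[0],1),np.round(r[1],1),round(r[2],1))
E
```

```text
top 2449 mean [ 652.3 -608.8] [ 652.1 -661.7] [256.9 221.7] 17.1
top 1179 mean [ 643.7 -130.1] [ 644.  -130.1] [87.6 89. ] 1.5
top 1187 mean [635.4 -17.6] [635.5 -17.7] [89.7 88.4] 2.7
top 1190 mean [630.2  94.5] [630.6  93.6] [86.8 88.3] 1.5
side 1127 mean [631.5  95. ] [631.4  96.1] [88.9 87.9] 2.3
side 1374 mean [636.2 -17.3] [636.2 -16.2] [89.5 87.9] 2.3
side 1614 mean [ 644.6 -127.8] [ 645.2 -128.4] [89.1 87.2] 2.5
```

Emit:
carry_out:
  motion:
    - [0.2, -0.05, 0.2, 0, 0.3]
    - [0.2, -0.05, 0.4, 0, 0.3]
    - [0, 0, 0.4, 0, 0.3]
    - [0, 0, 0.2, 0, 0.3]
    - [0, 0, 0, 0, 0.3]
    - [0, 0, 0, 0, 0.3]
    - [0, 0, 0, 0, 0.3]

```text
time: 24.73
eef_pos: [0.6436, -0.1303, 0.0378]
ee_rot: [0.729, 0.685, 0.0, 0.001]
ft_force: [0.8, 0.1, -1.7]
grip_width: 0.0555
grasp_force: 25.0
```

Run:
```python
from h import *
go(.6435,-.1295,.030)
```

```text
t24.73 tcp [ 643.6 -130.3   37.8] phi -3.59 tilt [ 0.001 -0.001] grip 0.0555 F 25.0 ft [ 0.8  0.1 -1.7]
turn units 0.00 shift units [ 0.02  -0.003  0.195]
```

Emit:
carry_out:
  motion:
    - [0.02, 0, 0.1, 0, 0.3]
    - [0, 0, 0.03, 0, 0.3]
    - [0, 0, 0, 0, 0.3]
    - [0, 0, 0, 0, 0.3]
    - [0, 0, 0, 0, 0.3]

```text
time: 25.15
eef_pos: [0.6432, -0.129, 0.0319]
ee_rot: [0.729, 0.685, 0.0, 0.0]
ft_force: [0.4, 0.0, -1.1]
grip_width: 0.0551
grasp_force: 25.0
```

Run:
```python
from h import *
go(.6435,-.1295,.030)
```

```text
t25.15 tcp [ 643.2 -129.    31.9] phi -3.57 tilt [ 0. -0.] grip 0.0551 F 25.0 ft [ 0.4  0.  -1.1]
turn units 0.00 shift units [-0.011  0.009  0.047]
```

Emit:
carry_out:
  motion:
    - [0, 0, 0.05, 0, 0.3]
    - [0, 0, 0, 0, 0.3]
    - [0, 0, 0, 0, 0.3]
    - [0, 0, 0, 0, 0.7]
    - [0, 0, 0, 0, 1]
    - [0, 0, 0, 0, 1]
    - [0, 0, 0, 0, 1]
    - [0, 0, 0, 0, 1]

```text
time: 25.82
eef_pos: [0.643, -0.1289, 0.0296]
ee_rot: [0.729, 0.685, -0.0, -0.0]
ft_force: [0.6, 0.8, 0.4]
grip_width: 0.0837
grasp_force: 0.0
```

Emit:
carry_out:
  motion:
    - [0, 0, -0.3, 0, 1]
    - [0, 0, -0.7, 0, 1]
    - [0, 0, -0.7, 0, 1]
    - [0, 0, -0.7, 0, 1]
    - [0, 0, -0.5, 0, 1]
    - [0, -0.5, 0, 0, 1]
    - [0, -0.8, 0, 0, 1]
    - [0, -0.8, 0, 0, 1]

```text
time: 26.48
eef_pos: [0.5589, -0.1238, 0.1468]
ee_rot: [0.729, 0.685, 0.001, 0.001]
ft_force: [0.5, 0.8, -0.4]
grip_width: 0.0918
grasp_force: 0.0
```

Emit:
carry_out:
  motion:
    - [0, -0.8, 0, 0, 1]
    - [0, -0.8, 0, 0, 1]
    - [0, -0.8, 0, 0, 1]
    - [0, 0, 0, 0, 1]
    - [0, 0, 0, 0, 1]

```text
time: 26.9
eef_pos: [0.4622, -0.1176, 0.1466]
ee_rot: [0.729, 0.684, 0.001, -0.0]
ft_force: [1.1, 0.3, 0.0]
grip_width: 0.0921
grasp_force: 0.0
```

```bash
cat >> h.py <<'E'
def chk():
    for n in("side","top"):
        c=grab_frame(n); save(c,n+"_last"); P,u,v=pts(c); off=.0012 if n=="top" else .0022
        for nm,(x,y),zt,r in (("block",(.635,-.018),.045,.06),("bottle",(.628,.093),.077,.03),("jar",(.643,-.129),.049,.04),("covertop",(.635,-.018),.083,.05),("cover0",(.455,.009),.038,.05)):
            m=(np.hypot(P[:,0]-x,P[:,1]-y)<r)&(np.abs(P[:,2]-zt-off)<.005)
            if m.sum()<40: print(n,nm,"none");continue
            uv=np.c_[u[m],v[m]]; Q=ray(n,uv,zt)[:,:2]*1000
            b=cv2.minAreaRect(Q.astype(np.float32)); print(n,nm,m.sum(),"mean",Q.mean(0).round(1),np.round(b[0],1),np.round(b[1],1),round(b[2],1),"z",np.round(np.percentile(P[m,2],[5,50,95]),4))
E
python3 - <<'E'
from h import *
go(.635,-.021,.12)
chk()
E
```

```text
t26.90 tcp [ 462.2 -117.6  146.6] phi -3.62 tilt [0.001 0.001] grip 0.0921 F 0.0 ft [1.1 0.3 0. ]
turn units 0.00 shift units [2.683 4.159 0.671]
side block 615 mean [632.8 -22.7] [632.7 -23.2] [72.7 46.6] 86.8 z [0.0442 0.0467 0.0493]
side bottle 195 mean [625.4  90.8] [625.5  91.1] [40.3 37.9] 66.8 z [0.0751 0.0784 0.0811]
side jar 555 mean [ 640.8 -129.3] [ 641.3 -128.8] [56.8 52.7] 81.2 z [0.0479 0.0507 0.0534]
side covertop none
side cover0 57 mean [454.1   9.7] [455.3   9.2] [14.4 43.3] 48.2 z [0.0363 0.0389 0.0419]
top block 445 mean [631.9 -21.7] [631.6 -21.7] [69.1 46.5] 86.0 z [0.0415 0.0438 0.0469]
top bottle 179 mean [624.7  91.3] [625.3  91.2] [37.  35.5] 1.4 z [0.0735 0.0756 0.0782]
top jar 313 mean [ 639.9 -128.7] [ 640.  -127.9] [48.5 52.2] 1.4 z [0.0456 0.0479 0.0506]
top covertop none
top cover0 85 mean [454.4   9.4] [454.5   9.2] [13.3 43. ] 50.6 z [0.0345 0.0365 0.0401]
```

View pics/top_last.png

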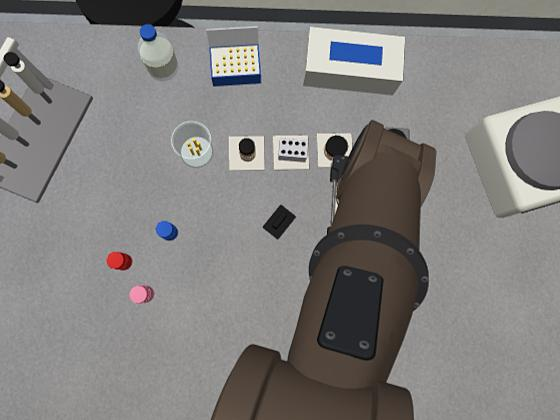

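The top view shows bottle (247,149), block (293,149) and jar (335,148) on their tiles. The bottle and block are about 6 mm off centre, so I'll regrip each and slide it before placing the cover.

Emit:
carry_out:
  motion:
    - [0.2, 0.3, 0, 0, 1]
    - [0.45, 0.7, 0, 0, 1]
    - [0.45, 0.7, 0, 0, 1]
    - [0.45, 0.7, 0, 0, 1]
    - [0.45, 0.7, 0, 0, 1]
    - [0.45, 0.7, 0, 0, 1]
    - [0.23, 0.36, 0, 0, 1]
    - [0, 0, 0, 0, 1]

```text
time: 27.67
eef_pos: [0.641, -0.0164, 0.1447]
ee_rot: [0.727, 0.687, 0.001, 0.0]
ft_force: [-0.5, 1.1, -0.1]
grip_width: 0.0915
grasp_force: 0.0
```

Emit:
carry_out:
  motion:
    - [0, 0, 0, 0, 1]
    - [0, 0, 0, 0, 1]

```text
time: 27.83
eef_pos: [0.6362, -0.0214, 0.1452]
ee_rot: [0.729, 0.685, -0.001, -0.0]
ft_force: [-0.1, -0.2, -0.5]
grip_width: 0.0917
grasp_force: 0.0
```

Run:
```python
from h import *
go(.6348,-.021,.034)
```

```text
t27.83 tcp [636.2 -21.4 145.2] phi -3.57 tilt [-0.001 -0.001] grip 0.0917 F 0.0 ft [-0.1 -0.2 -0.5]
turn units 0.00 shift units [ 0.009 -0.034  2.78 ]
```

Emit:
carry_out:
  motion:
    - [0, -0.03, 0.3, 0, 1]
    - [0, 0, 0.6, 0, 1]
    - [0, 0, 0.6, 0, 1]
    - [0, 0, 0.6, 0, 1]
    - [0, 0, 0.4, 0, 1]
    - [0, 0, 0.25, 0, 1]
    - [0, 0, 0, 0, 1]
    - [0, 0, 0, 0, 1]

```text
time: 28.5
eef_pos: [0.6346, -0.0215, 0.0357]
ee_rot: [0.729, 0.684, -0.0, -0.0]
ft_force: [1.1, -0.3, -0.2]
grip_width: 0.0916
grasp_force: 0.0
```

Emit:
carry_out:
  motion:
    - [0, 0, 0, 0, 0.3]
    - [0, 0, 0, 0, 0.3]
    - [0, 0, 0, 0, 0.3]
    - [0, 0, 0, 0, 0.3]
    - [0, 0, 0, 0, 0.3]
    - [0, 0, 0, 0, 0.3]
    - [0, 0, 0, 0, 0.3]
    - [0, 0, 0, 0, 0.3]
  grip_force: 30

```text
time: 29.17
eef_pos: [0.6351, -0.021, 0.0358]
ee_rot: [0.729, 0.685, 0.0, 0.0]
ft_force: [0.7, -1.0, 1.5]
grip_width: 0.046
grasp_force: 30.0
```

Run:
```python
from h import *
go(.6391,-.0164,.034)
```

```text
t29.17 tcp [635.1 -21.   35.8] phi -3.56 tilt [0. 0.] grip 0.0460 F 30.0 ft [ 0.7 -1.   1.5]
turn units 0.00 shift units [0.121 0.092 0.046]
```

Emit:
carry_out:
  motion:
    - [0.06, 0.05, 0, 0, 0.3]
    - [0.06, 0.05, 0, 0, 0.3]
    - [0, 0, 0, 0, 0.3]
    - [0, 0, 0, 0, 0.3]
    - [0, 0, 0, 0, 0.3]

```text
time: 29.58
eef_pos: [0.6391, -0.0172, 0.0358]
ee_rot: [0.729, 0.685, -0.0, 0.0]
ft_force: [-2.2, -3.2, 2.9]
grip_width: 0.0459
grasp_force: 30.0
```

Emit:
carry_out:
  motion:
    - [0, 0, 0, 0, 0.7]
    - [0, 0, 0, 0, 0.7]
    - [0, 0, 0, 0, 0.7]
    - [0, 0, 0, 0, 0.7]
    - [0, 0, -0.4, 0, 0.7]
    - [0, 0, -0.7, 0, 0.7]
    - [0, 0, -0.7, 0, 0.7]
    - [0, 0, -0.7, 0, 0.7]

```text
time: 30.25
eef_pos: [0.639, -0.0163, 0.1366]
ee_rot: [0.729, 0.685, -0.0, -0.0]
ft_force: [1.0, 0.8, -0.6]
grip_width: 0.0642
grasp_force: 0.0
```

Emit:
carry_out:
  motion:
    - [0.3, -0.05, -0.3, 0, 0.7]
    - [0.6, -0.1, 0, 0, 0.7]
    - [0.6, -0.1, 0, 0, 0.7]
    - [0.6, -0.1, 0, 0, 0.7]
    - [0.5, -0.08, 0, 0, 0.7]
    - [0.1, 0, 0, 0, 0.7]
    - [0, 0, 0, 0, 0.7]
    - [0, 0, 0, 0, 0.7]

```text
time: 30.92
eef_pos: [0.6289, 0.0917, 0.1477]
ee_rot: [0.729, 0.685, -0.0, 0.0]
ft_force: [0.3, -0.1, -0.4]
grip_width: 0.0642
grasp_force: 0.0
```

Run:
```python
from h import *
go(.6284,.0928,.045)
```

```text
t30.92 tcp [628.9  91.7 147.7] phi -3.56 tilt [ 0.    -0.001] grip 0.0642 F 0.0 ft [ 0.3 -0.1 -0.4]
turn units 0.00 shift units [ 0.027 -0.014  2.568]
```

Emit:
carry_out:
  motion:
    - [0.03, -0.01, 0.3, 0, 0.7]
    - [0, 0, 0.6, 0, 0.7]
    - [0, 0, 0.6, 0, 0.7]
    - [0, 0, 0.5, 0, 0.7]
    - [0, 0, 0.35, 0, 0.7]
    - [0, 0, 0.2, 0, 0.7]
    - [0, 0, 0, 0, 0.7]
    - [0, 0, 0, 0, 0.7]

```text
time: 31.58
eef_pos: [0.6285, 0.0925, 0.0455]
ee_rot: [0.729, 0.684, -0.0, 0.0]
ft_force: [0.1, -0.3, -0.6]
grip_width: 0.0643
grasp_force: 0.0
```

Emit:
carry_out:
  motion:
    - [0, 0, 0, 0, 0.3]
    - [0, 0, 0, 0, 0.3]
    - [0, 0, 0, 0, 0.3]
    - [0, 0, 0, 0, 0.3]
    - [0, 0, 0, 0, 0.3]
  grip_force: 15

```text
time: 32.0
eef_pos: [0.6288, 0.0937, 0.0464]
ee_rot: [0.729, 0.685, 0.0, 0.0]
ft_force: [0.1, 0.1, 2.6]
grip_width: 0.0395
grasp_force: 15.0
```

Run:
```python
from h import *
go(.6330,.0958,.045)
```

```text
t32.00 tcp [628.8  93.7  46.4] phi -3.56 tilt [0.001 0.   ] grip 0.0395 F 15.0 ft [0.1 0.1 2.6]
turn units 0.00 shift units [0.058 0.102 0.034]
```

Emit:
carry_out:
  motion:
    - [0.03, 0.05, 0, 0, 0.3]
    - [0.04, 0.06, 0, 0, 0.3]
    - [0, 0, 0, 0, 0.3]
    - [0, 0, 0, 0, 0.3]
    - [0, 0, 0, 0, 0.3]

```text
time: 32.42
eef_pos: [0.6317, 0.095, 0.0463]
ee_rot: [0.729, 0.684, -0.001, -0.001]
ft_force: [-8.1, -3.0, 11.9]
grip_width: 0.0395
grasp_force: 15.0
```

Emit:
carry_out:
  motion:
    - [0, 0, 0, 0, 0.7]
    - [0, 0, 0, 0, 0.7]
    - [0, 0, 0, 0, 0.7]
    - [0, 0, 0, 0, 0.7]
    - [0, 0, -0.4, 0, 0.7]
    - [0, 0, -0.7, 0, 0.7]
    - [0, 0, -0.7, 0, 0.7]
    - [0, 0, -0.7, 0, 0.7]

```text
time: 33.08
eef_pos: [0.6329, 0.0961, 0.1466]
ee_rot: [0.729, 0.685, -0.0, -0.0]
ft_force: [0.8, 0.1, 0.1]
grip_width: 0.0644
grasp_force: 0.0
```

Emit:
carry_out:
  motion:
    - [0, 0, -0.6, -0.5, 0.5]
    - [0, 0, 0, -1, 0.5]
    - [0, 0, 0, -1, 0.5]
    - [0, 0, 0, -1, 0.5]
    - [0, 0, 0, -1, 0.5]
    - [0, 0, 0, -1, 0.5]
    - [0, 0, 0, -1, 0.5]
    - [0, 0, 0, -1, 0.5]

```text
time: 33.75
eef_pos: [0.6331, 0.0962, 0.1697]
ee_rot: [0.409, 0.913, 0.0, 0.0]
ft_force: [-0.2, 0.1, 0.4]
grip_width: 0.046
grasp_force: 0.0
```

Emit:
carry_out:
  motion:
    - [0, 0, 0, -1, 0.5]
    - [0, 0, 0, -0.8, 0.5]
    - [0, 0, 0, 0, 0.5]
    - [0, 0, 0, 0, 0.5]

```text
time: 34.08
eef_pos: [0.6331, 0.096, 0.1697]
ee_rot: [0.325, 0.946, 0.0, 0.0]
ft_force: [0.2, 0.4, 0.0]
grip_width: 0.046
grasp_force: 0.0
```

Run:
```python
from h import *
go(.4548,.0092,.12)
chk()
im=cv2.imread("pics/top0.png"); 
for n in("top","side"):
    im=cv2.imread(f"pics/{n}_last.png"); w=(im.max(2)<60).astype(np.uint8); N,L,S,C=cv2.connectedComponentsWithStats(w)
    for i in range(1,N):
        ys,xs=np.nonzero(L==i); Q=ray(n,np.c_[xs,ys],.006)[:,:2]*1000
        if S[i,4]>200 and np.hypot(*(Q.mean(0)-[455,9]))<30: print(n,S[i,4],Q.mean(0),cv2.minAreaRect(Q.astype(np.float32)))
```

```text
t34.08 tcp [633.1  96.  169.7] phi 52.07 tilt [0. 0.] grip 0.0460 F 0.0 ft [0.2 0.4 0. ]
turn units 0.00 shift units [ 2.182 -4.453  1.241]
side block 613 mean [635.9 -18.7] [635.9 -19.1] [75.1 46.3] 86.4 z [0.0438 0.0466 0.0491]
side bottle 198 mean [628.5  92.3] [629.1  92.3] [40.1 36.8] 87.5 z [0.0757 0.0786 0.0812]
side jar 554 mean [ 640.8 -129.4] [ 641.3 -128.9] [57.  52.7] 81.2 z [0.048  0.0508 0.0531]
side covertop none
side cover0 119 mean [455.6   8.5] [455.4   8. ] [16.5 44.7] 52.0 z [0.0361 0.0396 0.0421]
top block 224 mean [635.2 -35.1] [633.8 -33.9] [37.7 46.1] 86.9 z [0.0415 0.0438 0.0465]
top bottle none
top jar 319 mean [ 639.3 -128.4] [ 639.  -127.7] [51.7 51.3] 89.1 z [0.0457 0.0479 0.0511]
top covertop none
top cover0 54 mean [460.5   3.3] [457.1   5.9] [12.6 36.3] 57.3 z [0.0348 0.0365 0.0392]
side 691 [456.60851898  10.41762715] ((457.5326843261719, 11.308094024658203), (56.09640884399414, 74.87676239013672), 52.95742416381836)
```

Emit:
carry_out:
  motion:
    - [0.2, -0.4, 0, 0, 0.5]
    - [0.31, -0.64, 0, 0, 0.5]
    - [0.31, -0.64, 0, 0, 0.5]
    - [0.31, -0.64, 0, 0, 0.5]
    - [0.31, -0.64, 0, 0, 0.5]
    - [0.31, -0.64, 0, 0, 0.5]
    - [0.31, -0.64, 0, 0, 0.5]
    - [0.1, -0.2, 0, 0, 0.5]

```text
time: 34.85
eef_pos: [0.4521, 0.0067, 0.1695]
ee_rot: [0.326, 0.946, -0.0, -0.001]
ft_force: [-0.2, -0.9, -0.7]
grip_width: 0.0461
grasp_force: 0.0
```

Emit:
carry_out:
  motion:
    - [0, 0, 0, 0, 0.5]
    - [0, 0, 0, 0, 0.5]
    - [0, 0, 0, 0, 0.5]

```text
time: 35.1
eef_pos: [0.4575, 0.0094, 0.17]
ee_rot: [0.324, 0.946, 0.0, 0.001]
ft_force: [0.8, 0.2, -1.0]
grip_width: 0.0457
grasp_force: 0.0
```

Run:
```python
from h import *
go(.4551,.0089,.028,52.3)
```

```text
t35.10 tcp [457.5   9.4 170. ] phi 52.24 tilt [0.002 0.   ] grip 0.0457 F 0.0 ft [ 0.8  0.2 -1. ]
turn units -0.01 shift units [ 0.043 -0.05   3.55 ]
```

Emit:
carry_out:
  motion:
    - [0.04, -0.05, 0.3, 0, 0.5]
    - [0, 0, 0.7, 0, 0.5]
    - [0, 0, 0.7, 0, 0.5]
    - [0, 0, 0.7, 0, 0.5]
    - [0, 0, 0.6, 0, 0.5]
    - [0, 0, 0.4, 0, 0.5]
    - [0, 0, 0.13, 0, 0.5]
    - [0, 0, 0, 0, 0.5]

```text
time: 35.77
eef_pos: [0.4536, 0.0083, 0.0272]
ee_rot: [0.323, 0.946, -0.001, -0.001]
ft_force: [-0.3, 1.1, -0.3]
grip_width: 0.0458
grasp_force: 0.0
```

Emit:
carry_out:
  motion:
    - [0, 0, 0, 0, 0.5]
    - [0, 0, 0, 0, 0.5]
    - [0, 0, 0, 0, 0.5]

```text
time: 36.02
eef_pos: [0.4545, 0.0082, 0.0295]
ee_rot: [0.324, 0.946, 0.001, 0.001]
ft_force: [0.5, 0.0, 0.4]
grip_width: 0.0458
grasp_force: 0.0
```

Run:
```python
from h import *
go(.4551,.0089,.028,52.3)
```

```text
t36.02 tcp [454.5   8.2  29.5] phi 52.24 tilt [0.002 0.   ] grip 0.0458 F 0.0 ft [0.5 0.  0.4]
turn units -0.01 shift units [-0.002  0.023  0.038]
```

Emit:
carry_out:
  motion:
    - [0, 0, 0, 0, 0]
    - [0, 0, 0, 0, 0]
    - [0, 0, 0, 0, 0]
    - [0, 0, 0, 0, 0]
    - [0, 0, 0, 0, 0]
    - [0, 0, 0, 0, 0]
    - [0, 0, 0, 0, 0]
  grip_force: 20

```text
time: 36.6
eef_pos: [0.4537, 0.0082, 0.0287]
ee_rot: [0.324, 0.946, 0.0, 0.0]
ft_force: [0.3, 0.9, 3.0]
grip_width: 0.0133
grasp_force: 20.0
```

Run:
```python
from h import *
go(.4551,.0089,.028,52.3)
```

```text
t36.60 tcp [453.7   8.2  28.7] phi 52.24 tilt [0. 0.] grip 0.0133 F 20.0 ft [0.3 0.9 3. ]
turn units -0.01 shift units [-0.016  0.035  0.017]
```

Emit:
carry_out:
  motion:
    - [0, 0, -0.2, 0, 0]
    - [0, 0, -0.5, 0, 0]
    - [0, 0, -0.7, 0.4, 0]
    - [0, 0, -0.7, 0.9, 0]
    - [0, 0, -0.7, 1, 0]
    - [0, 0, -0.5, 1, 0]
    - [0, 0, 0, 1, 0]
    - [0, 0, 0, 1, 0]

```text
time: 37.27
eef_pos: [0.454, 0.0081, 0.1623]
ee_rot: [0.573, 0.82, 0.001, 0.001]
ft_force: [0.1, -0.3, -0.3]
grip_width: 0.0137
grasp_force: 20.0
```

Emit:
carry_out:
  motion:
    - [0, 0, 0, 1, 0]
    - [0, 0, 0, 1, 0]
    - [0, 0, 0, 1, 0]
    - [0, 0, 0, 1, 0]
    - [0, 0, 0, 0, 0]
    - [0, 0, 0, 0, 0]
    - [0, 0, 0, 0, 0]

```text
time: 37.85
eef_pos: [0.4533, 0.008, 0.1607]
ee_rot: [0.728, 0.686, -0.0, -0.0]
ft_force: [-0.2, 0.3, -0.7]
grip_width: 0.0137
grasp_force: 20.0
```

Run:
```python
from h import *
go(.639,-.0176,.15,-3.56)
```

```text
t37.85 tcp [453.3   8.  160.7] phi -3.37 tilt [-0.  0.] grip 0.0137 F 20.0 ft [-0.2  0.3 -0.7]
turn units 0.03 shift units [-0.351  4.674  0.266]
```

Emit:
carry_out:
  motion:
    - [-0.03, 0.3, 0, 0.03, 0]
    - [-0.05, 0.6, 0, 0, 0]
    - [-0.05, 0.6, 0, 0, 0]
    - [-0.05, 0.6, 0, 0, 0]
    - [-0.05, 0.6, 0, 0, 0]
    - [-0.05, 0.6, 0, 0, 0]
    - [-0.04, 0.6, 0, 0, 0]
    - [-0.03, 0.5, 0, 0, 0]

```text
time: 38.52
eef_pos: [0.6295, -0.0178, 0.1603]
ee_rot: [0.729, 0.685, -0.0, -0.0]
ft_force: [0.2, 0.0, -0.7]
grip_width: 0.0137
grasp_force: 20.0
```

Emit:
carry_out:
  motion:
    - [0, 0.2, 0, 0, 0]
    - [0, 0, 0, 0, 0]
    - [0, 0, 0.2, 0, 0]
    - [0, 0, 0.5, 0, 0]
    - [0, 0, 0.5, 0, 0]
    - [0, 0, 0.4, 0, 0]
    - [0, 0, 0, 0, 0]
    - [0, 0, 0, 0, 0]

```text
time: 39.18
eef_pos: [0.6344, -0.0177, 0.0959]
ee_rot: [0.73, 0.684, -0.001, -0.001]
ft_force: [0.1, -0.1, -0.3]
grip_width: 0.0139
grasp_force: 20.0
```

Emit:
carry_out:
  motion:
    - [0, 0, 0, 0, 0]
    - [0, 0, 0, 0, 0]

```text
time: 39.35
eef_pos: [0.6366, -0.018, 0.0978]
ee_rot: [0.73, 0.684, 0.001, 0.001]
ft_force: [0.3, 0.8, -0.2]
grip_width: 0.0138
grasp_force: 20.0
```

Run:
```python
from h import *
go(.639,-.0176,.0737,-3.56)
g=grab_frame("side"); P,u,v=pts(g)
cv2.imwrite("pics/s7c.png",cv2.resize(g["image"][140:290,290:450,::-1],None,fx=4,fy=4,interpolation=cv2.INTER_CUBIC))
```

```text
t39.35 tcp [636.6 -18.   97.8] phi -3.74 tilt [0.002 0.   ] grip 0.0138 F 20.0 ft [ 0.3  0.8 -0.2]
turn units -0.03 shift units [0.013 0.059 0.603]
```

View pics/s7c.png

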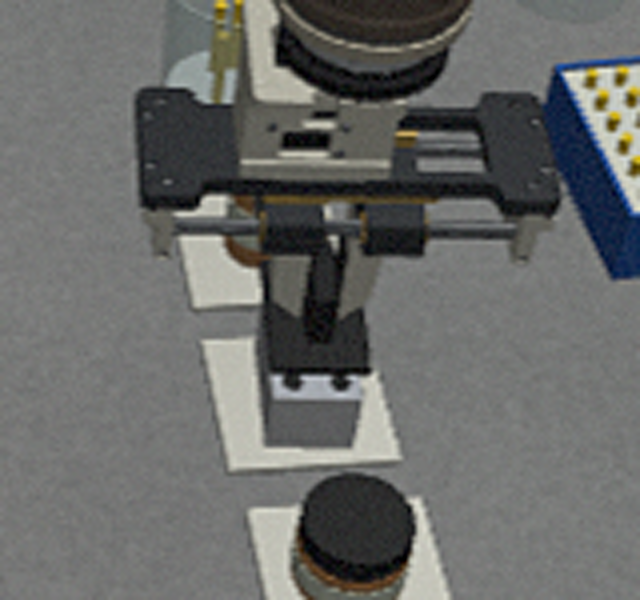

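The cover is held level and square, just above the block at crop (315,345). I'll lower it slowly.

Emit:
carry_out:
  motion:
    - [0.01, 0.06, 0.2, -0.02, 0]
    - [0, 0, 0.2, 0, 0]
    - [0, 0, 0.1, 0, 0]
    - [0, 0, 0, 0, 0]
    - [0, 0, 0, 0, 0]
    - [0, 0, 0, 0, 0]

```text
time: 39.9
eef_pos: [0.6386, -0.0178, 0.0765]
ee_rot: [0.729, 0.684, -0.0, -0.0]
ft_force: [-0.1, 0.1, -0.2]
grip_width: 0.0137
grasp_force: 20.0
```

Run:
```python
from h import *
go(.639,-.0176,.0737,-3.56)
```

```text
t39.90 tcp [638.6 -17.8  76.5] phi -3.63 tilt [-0. -0.] grip 0.0137 F 20.0 ft [-0.1  0.1 -0.2]
turn units -0.01 shift units [0.006 0.01  0.069]
```

```bash
cat >> h.py <<'E'
def edge():
    g=grab_frame("side"); P,u,v=pts(g)
    Rz=np.array([[np.cos(np.radians(-3.5)),np.sin(np.radians(-3.5))],[-np.sin(np.radians(-3.5)),np.cos(np.radians(-3.5))]])
    q=(P[:,:2]-[.639,-.0176])@Rz.T; z=P[:,2]-.002
    b=(abs(q[:,0])<.02)&(abs(q[:,1]+.035)<.01)
    for lo,hi,t in((.012,.038,"block face"),(.046,.062,"cover plate")):
        m=b&(z>lo)&(z<hi); print(t,m.sum(),"row-axis",np.round(np.percentile(q[m,1],[2,10,50,90])*1000,1))
    for lo,hi,t in((.012,.040,"block"),(.045,.064,"cover")):
        m=(abs(q[:,0])<.035)&(q[:,1]<-.028)&(q[:,1]>-.045)&(z>lo)&(z<hi); print(t,"x ext",np.round(np.percentile(q[m,0],[1,99])*1000,1))
E
python3 -c "
from h import *
edge()"
```

```text
block face 162 row-axis [-37.  -36.  -34.4 -32.8]
cover plate 159 row-axis [-40.7 -40.  -34.  -25.8]
block x ext [-25.7  19.3]
cover x ext [-26.6  20.8]
```

Emit:
carry_out:
  motion:
    - [0.06, 0, 0, 0, 0]
    - [0, 0, 0, 0, 0]
    - [0, 0, 0, 0, 0]
    - [0, 0, 0, 0, 0]

```text
time: 40.28
eef_pos: [0.6388, -0.0152, 0.0767]
ee_rot: [0.729, 0.684, 0.0, 0.0]
ft_force: [-0.3, 0.7, -0.1]
grip_width: 0.0136
grasp_force: 20.0
```

```bash
python3 -c "
from h import *
go(.639,-.0151,.0737,-3.56)
edge();edge()"
```

```text
t40.28 tcp [638.8 -15.2  76.7] phi -3.62 tilt [0. 0.] grip 0.0136 F 20.0 ft [-0.3  0.7 -0.1]
turn units -0.01 shift units [0.002 0.005 0.074]
block face 162 row-axis [-37.7 -36.3 -34.6 -32.9]
cover plate 130 row-axis [-38.4 -37.6 -33.6 -26.9]
block x ext [-25.8  19.5]
cover x ext [-26.9  21.1]
block face 157 row-axis [-37.  -36.  -34.3 -33. ]
cover plate 129 row-axis [-39.3 -38.2 -32.9 -26.3]
block x ext [-25.4  19.6]
cover x ext [-26.8  20.6]
```

Emit:
carry_out:
  motion:
    - [0, 0, 0.05, 0, 0]
    - [0, 0, 0.03, 0, 0]
    - [0, 0, 0, 0, 0]
    - [0, 0, 0, 0, 0]
    - [0, 0, 0, 0, 0]

```text
time: 40.8
eef_pos: [0.6388, -0.0153, 0.0738]
ee_rot: [0.729, 0.684, 0.0, 0.0]
ft_force: [-2.3, -0.4, 6.3]
grip_width: 0.0138
grasp_force: 20.0
```

```bash
python3 -c "
from h import *
go(.639,-.0151,.0737,-3.56)
edge()"
```

```text
t40.80 tcp [638.8 -15.3  73.8] phi -3.63 tilt [0. 0.] grip 0.0138 F 20.0 ft [-2.3 -0.4  6.3]
turn units -0.01 shift units [0.006 0.004 0.002]
block face 157 row-axis [-37.2 -36.4 -34.7 -33. ]
cover plate 129 row-axis [-39.  -38.1 -33.2 -26.8]
block x ext [-25.1  19.8]
cover x ext [-27.4  21.2]
```

In contact. I'll release, retreat and check.

Emit:
carry_out:
  motion:
    - [0, 0, 0, 0, 0.4]
    - [0, 0, 0, 0, 0.4]
    - [0, 0, 0, 0, 0.4]
    - [0, 0, 0, 0, 0.4]
    - [0, 0, -0.3, 0, 0.4]
    - [0, 0, -0.7, 0, 0.4]
    - [0, 0, -0.7, 0, 0.4]
    - [0, 0, -0.7, 0, 0.4]

```text
time: 41.52
eef_pos: [0.6385, -0.0155, 0.1711]
ee_rot: [0.729, 0.684, -0.0, -0.0]
ft_force: [-0.8, 0.5, -0.3]
grip_width: 0.0368
grasp_force: 0.0
```

Emit:
carry_out:
  motion:
    - [0, -0.5, -0.3, 0, 0.4]
    - [0, -0.8, 0, 0, 0.4]
    - [0, -0.8, 0, 0, 0.4]
    - [0, -0.8, 0, 0, 0.4]
    - [0, -0.8, 0, 0, 0.4]
    - [0, -0.8, 0, 0, 0.4]
    - [0, 0, 0, 0, 0.4]
    - [0, 0, 0, 0, 0.4]

```text
time: 42.18
eef_pos: [0.458, -0.0036, 0.1822]
ee_rot: [0.729, 0.684, 0.001, -0.0]
ft_force: [0.4, -1.0, -0.4]
grip_width: 0.0368
grasp_force: 0.0
```

Emit:
carry_out:
  motion:
    - [-0.7, 0, 0, 0, 0.4]
    - [-0.7, 0, 0, 0, 0.4]
    - [-0.7, 0, 0, 0, 0.4]
    - [-0.7, 0, 0, 0, 0.4]
    - [-0.7, 0, 0, 0, 0.4]
    - [0, 0, 0, 0, 0.4]
    - [0, 0, 0, 0, 0.4]
    - [0, 0, 0, 0, 0.4]

```text
time: 42.85
eef_pos: [0.4511, -0.1436, 0.1815]
ee_rot: [0.729, 0.684, 0.0, 0.0]
ft_force: [0.1, 0.5, 0.5]
grip_width: 0.037
grasp_force: 0.0
```

```bash
python3 -c "
from h import *
chk();edge()
a=cv2.imread('pics/side_last.png')[130:310,250:450];b=cv2.imread('pics/top_last.png')[115:185,170:420]
a=cv2.resize(a,(400,360),interpolation=cv2.INTER_CUBIC);b=cv2.resize(b,(750,210),interpolation=cv2.INTER_CUBIC)
o=np.zeros((580,760,3),np.uint8);o[:360,:400]=a;o[365:575,:750]=b;cv2.imwrite('pics/fin.png',o)"
```

```text
side block 235 mean [635.4 -22.8] [637.3 -15.2] [79.  50.7] 86.7 z [0.0481 0.0512 0.0521]
side bottle 195 mean [628.7  92.7] [628.4  92.4] [39.3 38.5] 49.3 z [0.0754 0.0785 0.0809]
side jar 557 mean [ 640.7 -129.3] [ 640.9 -128.6] [55.8 54.1] 54.2 z [0.0479 0.0508 0.053 ]
side covertop 120 mean [635.7 -19.2] [635.5 -20.1] [45.8 14. ] 85.9 z [0.0812 0.0842 0.0866]
side cover0 none
top block 343 mean [633.2 -17. ] [636.2 -19.3] [74.  50.9] 86.5 z [0.0461 0.0488 0.0508]
top bottle 175 mean [628.1  92.3] [628.5  92.7] [36.6 36.8] 19.3 z [0.0738 0.0759 0.0782]
top jar 332 mean [ 639.2 -128.4] [ 638.8 -127.8] [51.7 51.5] 89.6 z [0.0455 0.0476 0.0509]
top covertop 87 mean [635.  -18.3] [634.  -18.8] [42.6 14.8] 86.0 z [0.0796 0.0811 0.0835]
top cover0 none
block face 161 row-axis [-36.8 -36.2 -34.8 -33. ]
cover plate 124 row-axis [-38.9 -38.  -33.4 -27.1]
block x ext [-25.5  19.7]
cover x ext [-27.5  21.5]
```

View pics/fin.png

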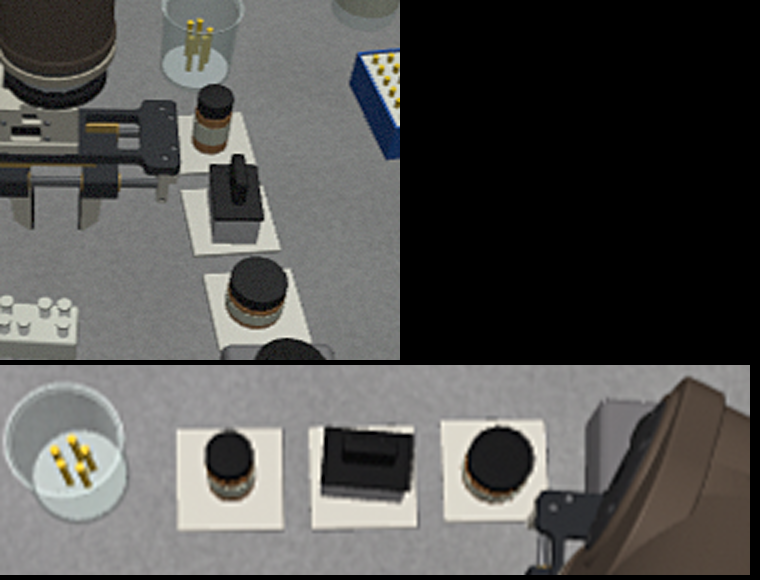

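The final view shows the bottle, the covered block and the jar upright and centred on their tiles, with the cover square on the block. The rack is untouched and the gripper is clear.

```bash
python3 -c "
from h import *
print(order.job_done())"
```

```text
the job is handed in; nothing more can be done
None
```

The job is handed in at about 43 s: the bottle is on the left tile beside the beaker, the tube block is on the middle tile with its cover flat and square on top, and the jar is on the right tile by the mixer. All measured within about 5 mm of their tile centres, with nothing tipped and the rack left where it stood.

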